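Set the planer four clicks deeper and lock it

TASK

Set the electric planer for its next pass: with a fingertip, push its depth dial round clockwise (seen from above) by exactly four clicks from where it now stands, then push the lock lever across towards the dial until it is fully over against its stop. Only push, gently: do not pinch or grip the dial or the lever, and leave everything else where it stands.

Things in the scene. Friction and masses are not known exactly. Their poses are not given: they have to be found in the camera images.
- planer: Electric hand planer, fixed to the bench: a green casing on a 300 x 84 mm aluminium sole. Origin: middle of its underside, on the bench. Its y axis runs along its length to the front (dial) end, z up, x across. The casing's flat top is 85 mm above the bench and spans y = -144 to +56, x = -41 to +41; the black rear D-handle stands on it at y = -80 to -151 (x = -12 to +12), its top 140 mm above the bench. The motor cap and spout reach x = +58.
- dial_axis (a point): Centre of the flat top face of the depth dial, on its upright axis (fixed point, at planer x = 0, y = +104, 96.5 mm above the bench). The dial is a flat aluminium disc of diameter 80 on a black base of diameter 88, with two identical round upright black finger posts on its face, opposite one another: diameter 16, 20 tall, centres 31 mm from the axis. A black index line on the face runs towards post 0. White marks round one side of the base are one click apart.
- dial_post (a point): Centre of the top of post 0 of the dial (the post the index line points to), 20 mm above the dial's face, 31 mm from its axis. It turns with the dial; the other post is opposite. With the dial at 0 it lies towards planer +y.
- dial (a joint): Angle of the dial, rad, growing clockwise seen from above. It has click stops every 20 degrees (0.349 rad) at 0, 0.349, 0.698 ... 3.840 and stands in one of the first four at the start (end stops just outside 0 and 3.840). Pushing a post takes about 3 to 6 N; half-way between two stops the dial snaps on by itself into the next one and stays there.
- lock_pivot (a point): Upright pivot axis of the lock lever, at the casing's top (planer x = +26, y = -36, 89 mm above the bench). The lever is a flat black bar 58 mm long and 12 wide, 1 to 9 mm above this point.
- lock_tab (a point): Middle of the top of the upright tab at the lock lever's free end, 52 mm from the pivot and 120 mm above the bench. The tab is 16 mm along the lever, 10 mm thick, and stands 22 mm above the bar; it turns with the lever.
- lock (a joint): Angle of the lock lever, rad, growing clockwise seen from above: 0 = unlocked, the lever pointing to planer -x; 1.1 = locked, against its stop, the tab having swung towards the dial. It starts between 0 and 0.25. Stiff by friction (about 1 N at the tab), it stays where it is left.
- dowel: A bystander, to be left where it stands: Short standing wooden dowel, diameter 22, 35 tall, on top of the planer's casing beside the front foot of the rear handle, on the +x side (mm). Origin: centre of its underside.
- offcut: A bystander, to be left where it stands: Loose wooden block 50 x 80 x 45 (tall) on the bench beside the planer's dial end, on the robot's side (mm). Origin: centre of its underside.
- glue: A bystander, to be left where it stands: White glue bottle, diameter 54, 150 tall, standing on the bench beyond the planer's rear half (mm). Origin: centre of its underside.
- jar: A bystander, to be left where it stands: Squat glass jar with a steel lid, diameter 68, 75 tall, on the bench beyond the planer's dial end (mm). Origin: centre of its underside.
- driver: A bystander, to be left where it stands: Screwdriver lying on the bench on the robot's side of the planer's rear half, under 35 high.
- putty: A bystander, to be left where it stands: Spatula lying flat on the bench far to the left.
- brick: A bystander, to be left where it stands: Wooden block 90 x 140 x 60 (tall) on the bench to the right of the planer (mm). Origin: centre of its underside.

How it is judged:
By the outcome, as a careful person would: the job done as asked, in the order asked, and still so for the second after the job is handed in, with the robot touching nothing.
It also fails if it takes over 64 s, if anything falls off the work surface, if the arm or the gripper's body presses on something with over 40 N, if the wrist force passes 120 N, or if a joint passes its speed limit or range.

ROBOT

A 6-joint arm with a two-finger parallel gripper is mounted at the origin on the work surface. World frame = base frame: x ahead of the robot, y to its left, z up, the work surface at z = 0. Lengths are in m, angles in rad, forces in N, time in s.
With the tool pointing down it reaches from about 0.275 to 0.875 m from the base axis. Payload 12.5 kg.
Tool frame: the origin (TCP) lies on the centre line of the jaws, within the pads' length; the fingertips stand r.finger_overhang ahead of it and the grasp point (between the pads) lies 3 mm ahead of it (r.finger_overhang is the distance from the TCP to the fingertips, in m); z points along the fingers, y is the line along which they close (so a half turn about z gives the same grasp; the last joint's range is limited). The gripper opens to 85 mm and grips with 20 to 120 N. Pads are 22 mm wide; open, the fingers measure 114 mm over their backs; the gripper's body (76 mm by 85 mm) begins 54 mm behind the grasp point. The pads swing forward as they close: fully open they stand 13 mm farther back than shut.
Start: joints at [-1.294, 0.351, 1.652, -0, 1.139, -0.085], TCP at [0.195, -0.514, 0.253] pointing down, gripper open.
Joint ranges: [-2.75, 2.75], [-0.79, 2.1], [0.01, 2.65], [-1.57, 4.71], [0.07, 3.14], [-2.87, 2.87]. Speed limits (rad/s): [2.22, 2.22, 2.79, 3.14, 3.14, 3.14].

INTERFACE

Orientations are given as a unit quaternion [x, y, z, w].
In Python, from cell import r, optics gives the robot as it stands. The module is installed in compiled form; this text tells all that it offers. Calls block until the motion is done:
- r.move_to(position, orientation): joint-space move of the TCP to a pose.
- r.move_linear(position, rot=None, vel=0.15): straight line of the TCP; rot=None keeps the orientation; vel is the mean speed in m/s.
- r.set_joints(angles): joint-space move.
- r.set_gripper(opening, squeeze=None): opening from 0.0 (shut) to 1.0 (fully open); squeeze is the grip in N (None keeps the last); returns when the fingers have stopped.
- r.sleep(seconds).
- r.inverse_kinematics(position, orientation): joint angles nearest the present ones, or None.
- optics.get_image(name): name is "scene" or "top" or "wrist"; returns a dict with "pixels" (384x512x3 uint8, red, green, blue), "depth" (384x512 float32, m along the optical axis (not along the pixel's ray), 0 where there is no reading), "fx", "fy", "cx", "cy" (pixels), "camera_from_world" (4x4, takes a point from world to camera coordinates); the wrist camera has in their place "mount" (4x4, takes a point from camera to tool coordinates, whose origin is the TCP and whose axes are the flange's). Camera axes: x right, y down, z forward; pixel columns grow to the right and rows downward; lengths in m; the calibration is good to about 2 mm. A picture is of the moment at which its call begins: read the wrist's pose just before it.
A pose or a line that the arm cannot do raises r.PlanningError and nothing moves.
- r.hand_in(): hands the job in; it is judged then, once.
Readings, each from a call of its own:
- r.current_t(): time.
- r.current_q(): joint angles.
- r.current_qvel(): joint speeds.
- r.current_effort(): joint torques, N m.
- r.current_tool_pos(): TCP position.
- r.current_ee_rot(): TCP orientation.
- r.current_contact_force(): force on the tool from outside, world axes, zero at the start.
- r.current_torque(): the same for the moment, N m.
- r.current_opening(): opening from 0.0 (shut) to 1.0 (fully open).
- r.current_finger_force(): force on a finger pad.
Only numpy, scipy, OpenCV 4.12 (cv2) and the standard library are available. Lean on these libraries where they do the work, as an engineer would, in place of code of your own. Each camera call takes 0.05 s, during which the arm holds its last target. There are 200 camera calls.

## Working session

There is one attempt and no reset: what is moved stays moved. The work goes in short steps, each a Python script; the robot and the scene stay as the last script left them, time stands still between calls to the robot, and variables do not carry over. Pictures are saved under pics/ and viewed, at most 10 in all, crops included, and the job is handed in when it is done.

```bash
mkdir -p pics; python3 - <<'E'
from cell import r, optics
import cv2, numpy as np
for n in ("top","scene"):
    d=optics.get_image(n); cv2.imwrite(f"pics/{n}0.png",cv2.resize(d["pixels"][:,:,::-1],(768,576)))
    np.savez(f"{n}0.npz",**d)
    print(n,d["fx"],d["cx"],d["cy"],d["camera_from_world"].round(3).tolist())
print(r.finger_overhang,r.current_t(),r.current_ee_rot())
E
```

```text
top 396.2179428030193 255.0607154453457 189.57060202648648 [[-0.012, -1.0, 0.011, -0.009], [-0.991, 0.01, -0.13, 0.563], [0.13, -0.012, -0.991, 1.132], [0.0, 0.0, 0.0, 1.0]]
scene 466.11097456470105 254.07429407923894 196.9048056582601 [[0.409, 0.912, 0.001, -0.248], [0.578, -0.259, -0.774, -0.266], [-0.706, 0.317, -0.634, 1.774], [0.0, 0.0, 0.0, 1.0]]
0.022 0.1 [ 9.83677806e-01  1.79938098e-01 -4.92396322e-05 -5.02096650e-04]
```

View pics/top0.png

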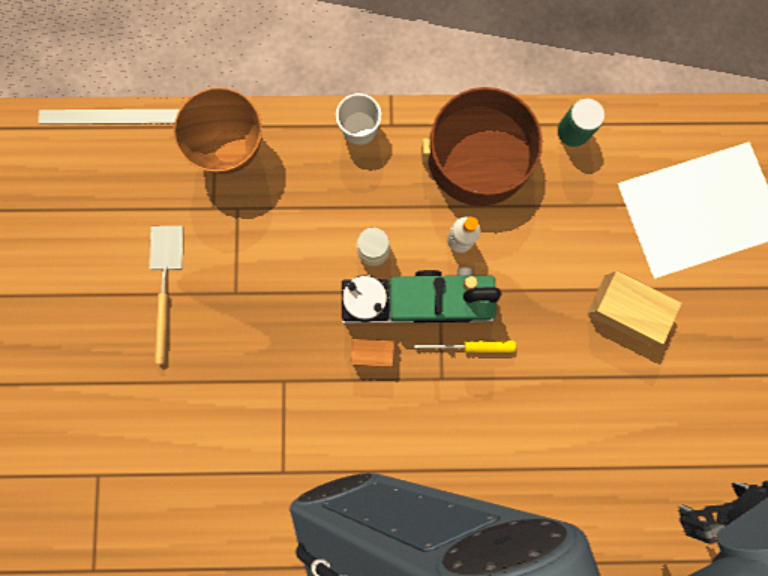

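View pics/scene0.png

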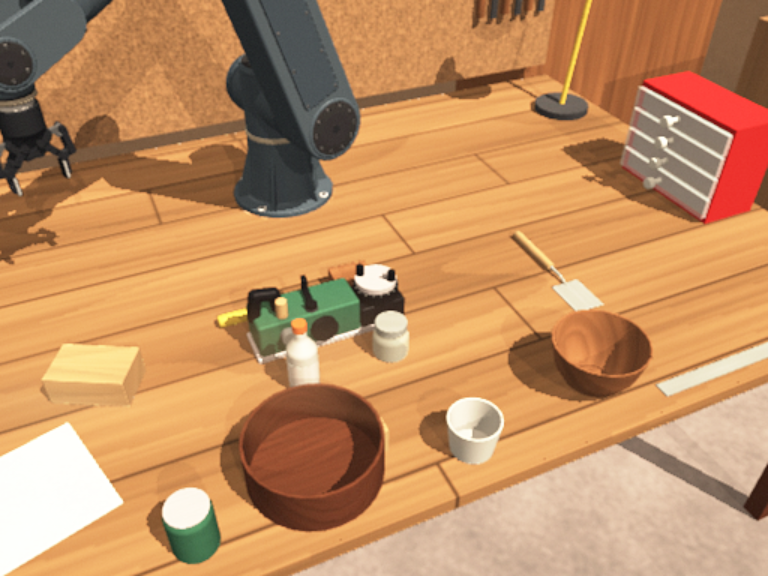

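The top view shows the dial at about (365,298), with posts at about (352,291) and (378,307). The lever runs from (438,283) to (438,312), and planer +y points left in the image (world +y). Next I'll locate it by mask and take a close look.

```bash
cat > h.py <<'E'
import cv2, numpy as np
from scipy.spatial.transform import Rotation as R
from cell import r, optics
def ray(d,uv,z,T):   # T = world_from_camera
    uv=np.atleast_2d(uv).astype(float)
    v=np.c_[(uv[:,0]-d["cx"])/d["fx"],(uv[:,1]-d["cy"])/d["fy"],np.ones(len(uv))]@T[:3,:3].T
    o=T[:3,3]; return o+v*((z-o[2])/v[:,2])[:,None]
def wrist():
    p=r.current_tool_pos(); q=r.current_ee_rot(); d=dict(optics.get_image("wrist"))
    T=np.eye(4);T[:3,:3]=R.from_quat(q).as_matrix();T[:3,3]=p
    return d,T@d["mount"]
def down(yaw): return (R.from_euler("z",yaw)*R.from_quat([1,0,0,0])).as_quat()  # tool y = world -y turned by yaw
def show(d,n,box=None,s=1.5):
    im=d["pixels"][:,:,::-1]
    if box: im=im[box[1]:box[3],box[0]:box[2]]
    cv2.imwrite(n,cv2.resize(im,None,fx=s,fy=s,interpolation=cv2.INTER_CUBIC))
E
python3 - <<'E'
from h import *
d=dict(np.load("top0.npz")); T=np.linalg.inv(d["camera_from_world"])
hsv=cv2.cvtColor(d["pixels"],cv2.COLOR_RGB2HSV)
sub=np.zeros(hsv.shape[:2],np.uint8); sub[180:222,220:340]=255
w=cv2.inRange(hsv,(0,0,170),(179,60,255))&sub; w[:,262:]=0
g=cv2.inRange(hsv,(60,80,30),(95,255,255))&sub
c=max(cv2.findContours(w,0,2)[0],key=cv2.contourArea); (x,y),rad=cv2.minEnclosingCircle(c)
print("dial",x,y,rad,ray(d,[x,y],.0965,T))
gc=cv2.minAreaRect(np.argwhere(g)[:,::-1].astype(np.float32)); print(gc, ray(d,gc[0],.085,T))
print(ray(d,cv2.boxPoints(gc),.085,T).round(3))
D=ray(d,[x,y],.0965,T)[0]
dd,_=wrist(); print(dd["mount"].round(3).tolist(),dd["fx"])
q0=R.from_quat(r.current_ee_rot()).as_euler("xyz"); print(q0)
for yaw in (0,np.pi/2,-np.pi/2,np.pi): print(yaw, r.inverse_kinematics([D[0],D[1]-.06,.33],down(yaw)))
E
```

```text
dial 242.53846740722656 197.38461303710938 14.230864524841309 [[0.53326316 0.02048052 0.0965    ]]
((294.5, 198.5), (29.0, 69.0), 90.0) [[ 0.52981751 -0.12581211  0.085     ]]
[[ 0.572 -0.029  0.085]
 [ 0.57  -0.225  0.085]
 [ 0.488 -0.222  0.085]
 [ 0.49  -0.028  0.085]]
[[0.001, -0.958, -0.287, 0.073], [1.0, 0.001, -0.001, 0.0], [0.001, -0.287, 0.958, -0.121], [0.0, 0.0, 0.0, 1.0]] 314.95236882545703
[-3.14082126e+00 -8.01894823e-05  3.61780833e-01]
0 [-1.61044023e-01  2.53475725e-01  1.59104181e+00 -4.44089210e-16
  1.29707512e+00  1.40975230e+00]
1.5707963267948966 [-1.61044023e-01  2.53475725e-01  1.59104181e+00 -4.44089210e-16
  1.29707512e+00 -1.61044023e-01]
-1.5707963267948966 None
3.141592653589793 [-1.61044023e-01  2.53475725e-01  1.59104181e+00 -4.44089210e-16
  1.29707512e+00 -1.73184035e+00]
```

```bash
python3 - <<'E'
from h import *
r.set_gripper(0.0)
r.move_to([.525,-.06,.27],down(np.pi/2))
d,T=wrist(); np.savez("w1.npz",T=T,**d); show(d,"pics/w1.png"); print(r.current_t(),r.current_q(),r.current_contact_force())
E
```

```text
2.9917 [-2.03302114e-01  2.94200210e-01  1.68754309e+00 -1.69751819e-04
  1.15989936e+00 -2.01871617e-01] [0.1201236  0.6808348  0.07899809]
```

View pics/w1.png

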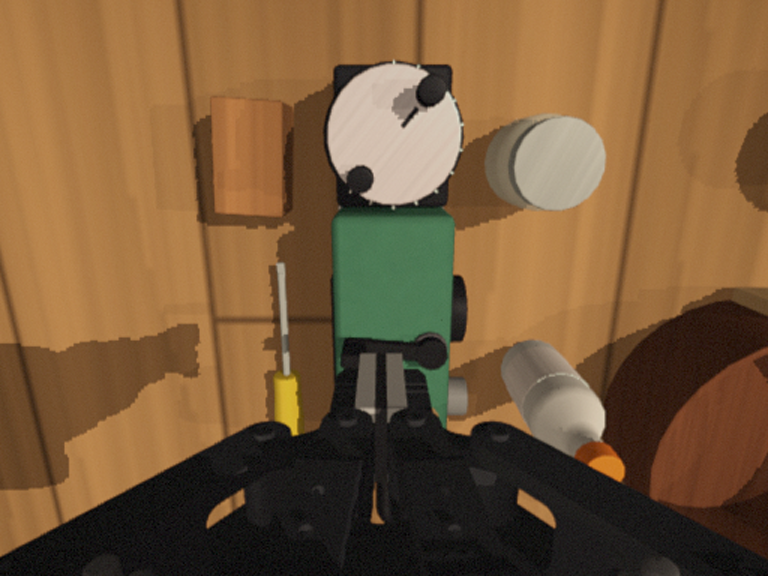

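The wrist view has up = planer +y. The index line points to post 0 at (431,90), upper right of the dial centre (395,133), so the dial is at about 40° clockwise. The lever lies across at row 350, with its pivot at (430,350) and its tab partly behind the fingers. I'll put numbers on this next.

```bash
python3 - <<'E'
from h import *
d=dict(np.load("w1.npz")); T=d["T"]; M=d["mount"]
hsv=cv2.cvtColor(d["pixels"],cv2.COLOR_RGB2HSV)
w=cv2.inRange(hsv,(0,0,110),(179,70,255)); w[145:]=0; w[:,:210]=0; w[:,315:]=0
c=max(cv2.findContours(w,0,2)[0],key=cv2.contourArea); hull=cv2.convexHull(c)
P=ray(d,hull[:,0,:],.0965,T); (cx,cy),rad=cv2.minEnclosingCircle((P[:,:2]*1000).astype(np.float32)); print("disc mm",cx,cy,rad)
p=ray(d,[[431/1.5,91/1.5],[360/1.5,178/1.5]],.1165,T)[:,:2]*1000; print("posts",p, (p[0]+p[1])/2, np.linalg.norm(p[0]-p[1]))
v=p[0]-p[1]; print("cw deg",np.degrees(np.arctan2(v[0],v[1])))
li=ray(d,np.array([[407,125],[418,110]])/1.5,.0965,T)[:,:2]; v=li[1]-li[0]; print("line cw",np.degrees(np.arctan2(v[0],v[1])))
g=cv2.inRange(hsv,(60,80,20),(95,255,255)); g[:142]=0; g[215:]=0
for row in (150,165,180,195,210):
    xs=np.where(g[row])[0]; print(row,ray(d,[[xs.min(),row],[xs.max()+1,row]],.085,T)[:,:2].round(4).tolist())
print("pivot",ray(d,[430/1.5,351/1.5],.098,T),"bar far end mid",ray(d,[344/1.5,352/1.5],.110,T))
z=d["depth"]; v,u=np.nonzero((z>0)&(z<.17)); zz=z[v,u]
C=np.c_[(u-d["cx"])/d["fx"]*zz,(v-d["cy"])/d["fy"]*zz,zz]; q=C@M[:3,:3].T+M[:3,3]
for a in np.arange(-.08,.04,.01):
    s=q[(q[:,2]>=a)&(q[:,2]<a+.01)]
    if len(s): print(round(a,3),len(s),s[:,:2].min(0).round(3),s[:,:2].max(0).round(3))
print("max z",q[:,2].max())
E
```

```text
disc mm 533.0154418945312 19.4042911529541 41.73347473144531
posts [[552.36256586  42.59424816]
 [513.62623517  -2.91346502]] [532.99440052  19.84039157] 59.76165387792447
cw deg 40.40454936211307
line cw 37.2794313907177
150 [[0.4944, -0.0342], [0.5731, -0.0343]]
165 [[0.494, -0.049], [0.5728, -0.0491]]
180 [[0.4945, -0.0643], [0.5724, -0.0643]]
195 [[0.4931, -0.0799], [0.5731, -0.0799]]
210 [[0.4936, -0.096], [0.5738, -0.096]]
pivot [[ 0.55836354 -0.11700549  0.098     ]] bar far end mid [[ 0.50163869 -0.11241776  0.11      ]]
-0.08 611 [ 0.018 -0.018] [0.02  0.019]
-0.07 7366 [ 0.007 -0.06 ] [0.019 0.061]
-0.06 11048 [-0.004 -0.059] [0.018 0.059]
-0.05 6848 [-0.009 -0.051] [0.018 0.051]
-0.04 6805 [-0.01  -0.042] [0.014 0.044]
-0.03 2939 [-0.013 -0.034] [0.014 0.035]
-0.02 895 [-0.012 -0.018] [0.013 0.018]
-0.01 727 [ 0.006 -0.013] [0.012 0.014]
-0.0 628 [ 0.006 -0.013] [0.012 0.014]
0.01 329 [ 0.006 -0.013] [0.011 0.013]
max z 0.01873360991012407
```

```bash
cat >> h.py <<'E'
A=np.array([.533,.020])
def dialpose(th,off,z):
    t=np.radians(th); rad=np.array([np.sin(t),np.cos(t)]); tan=np.array([np.cos(t),-np.sin(t)])
    return [*(A+.031*rad-off*tan),z], down(np.pi-t)
def look(n):
    r.move_to([.525,-.10,.36],down(np.pi/2)); d,T=wrist(); np.savez(n+".npz",T=T,**d); show(d,f"pics/{n}.png",(160,20,360,260),2.5); print("t",r.current_t())
E
python3 - <<'E'
from h import *
p,q=dialpose(40,.029,.20); r.move_to(p,q); f0=r.current_contact_force(); print(f0)
p,q=dialpose(40,.029,.126); r.move_linear(p,q,.08); print(r.current_tool_pos()-p,r.current_contact_force()-f0)
for th in [40,46,52,58,64,70,76,82,88,94,100,106,112,116]:
    p,q=dialpose(th,.019,.126); r.move_linear(p,q,.03)
    print(th,(r.current_contact_force()-f0).round(2),round(r.current_t(),2))
p,q=dialpose(116,.029,.126); r.move_linear(p,q,.05)
p[2]=.20; r.move_linear(p,q,.12)
look("w2")
E
```

```text
[ 0.32054576 -0.17212923  0.69271038]
[3.11167652e-04 1.35067501e-05 4.68794076e-04] [-0.40516925  0.35461786 -0.65486738]
40 [-0.33  1.47  0.02] 5.21
46 [-0.85  0.52  0.13] 5.48
52 [ 0.26  0.33 -0.63] 5.76
58 [-0.25  0.28 -1.23] 6.03
64 [-1.7   1.06 -1.04] 6.31
70 [-0.64  1.23  0.21] 6.58
76 [ 0.15 -0.   -0.07] 6.86
82 [-2.01  2.58 -0.79] 7.13
88 [-0.36  0.92 -0.38] 7.41
94 [-0.48 -0.25 -0.54] 7.68
100 [-0.01  0.47  0.29] 7.96
106 [-0.44  0.94 -0.64] 8.23
112 [-0.29  0.13 -0.53] 8.51
116 [-0.24  0.52  0.06] 8.76
t 10.7833
```

View pics/w2.png

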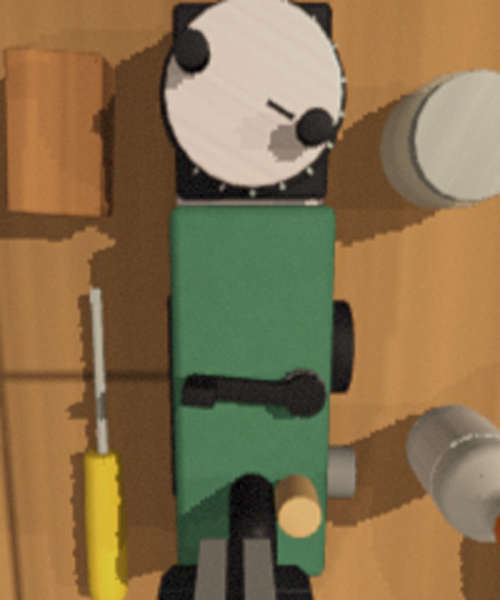

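The dial's index and post 0 at (316,126), with post 1 at (191,50), give about 121°, so the dial is at 120°, exactly +4 clicks. The lever is still near 0, with its tab at about (199,390) and pivot at (303,393). Next is the lever.

```bash
cat >> h.py <<'E'
V=np.array([.559,-.120])
def levpose(f,off,z):
    u=np.array([-np.cos(f),np.sin(f)]); t=np.array([np.sin(f),np.cos(f)])
    return [*(V+.052*u-off*t),z], down(np.pi/2-f)
E
python3 - <<'E'
from h import *
d=dict(np.load("w2.npz")); px=lambda x,y:[160+x/2.5,20+y/2.5]
p=ray(d,[px(316,126),px(191,50)],.1165,d["T"])[:,:2]; v=p[0]-p[1]; print("cw",np.degrees(np.arctan2(*v)))
tab=ray(d,[px(198,382)],.12,d["T"])[0]; piv=ray(d,[px(303,393)],.1,d["T"])[0]; print(tab,piv)
f0=float(np.arctan2(tab[1]-V[1],V[0]-tab[0])); f0=min(max(f0,0),.25); print("phi0",f0)
s=max(f0-.05,0)
p,q=levpose(s,.025,.20); r.move_to(p,q); b=r.current_contact_force()
p,q=levpose(s,.025,.126); r.move_linear(p,q,.06); print(r.current_contact_force()-b)
for f in np.r_[np.arange(s,1.0,.1),np.arange(1.0,1.19,.02)]:
    p,q=levpose(f,.016,.126); r.move_linear(p,q,.03)
    F=r.current_contact_force()-b; t=np.array([np.sin(f),np.cos(f)]); fc=-F[:2]@t
    print(round(f,2),F.round(1),round(fc,1))
    if f>.95 and fc>7: break
print(r.current_t())
p,q=levpose(f-.02,.030,.126); r.move_linear(p,q,.05)
p[2]=.2; r.move_linear(p,q,.1); look("w3")
E
```

```text
cw 119.22308276807759
[ 0.5077322  -0.10759179  0.12      ] [ 0.55856785 -0.11761427  0.1       ]
phi0 0.23746106506116274
[ 0.1690168  -0.84230957 -1.80883332]
0.19 [ 0.8 -0.7 -1.5] 0.5
0.29 [ 0.2 -0.6 -0.7] 0.5
0.39 [-0.5 -0.9 -1.7] 1.0
0.49 [-0.2 -1.1 -1. ] 1.1
0.59 [ 1.1 -0.9 -1.8] 0.1
0.69 [ 0.4 -1.2 -0.6] 0.7
0.79 [ 0.7 -1.2 -1.4] 0.4
0.89 [-0.2 -0.2 -1.1] 0.3
0.99 [ 0.7 -0.9 -1.2] -0.1
1.0 [-0.8 -1.8 -0.5] 1.6
1.02 [-0.1 -1.2 -1.2] 0.7
1.04 [ 0.7 -1.  -1.1] -0.1
1.06 [-0.8 -1.5 -1.6] 1.4
1.08 [ 0.7 -1.1 -1.1] -0.1
1.1 [-0.2 -0.6 -0.3] 0.4
1.12 [-4.6 -4.   1.7] 5.9
1.14 [-9.3 -9.3  4.2] 12.3
17.9833
t 20.4333
```

View pics/w3.png

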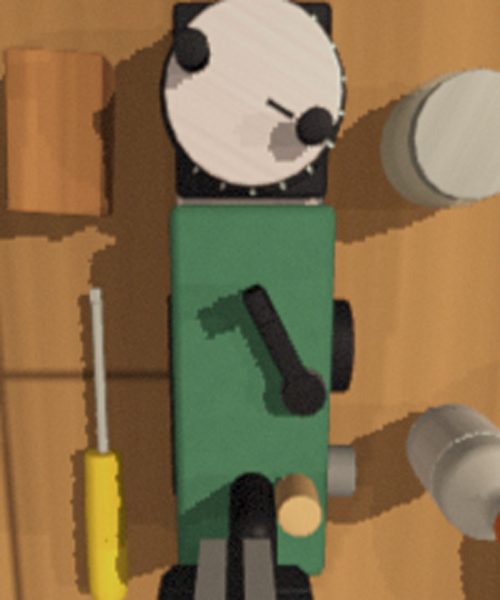

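The lever now points to (255,290) from its pivot at (303,393). The force rose to 12 N at 1.12–1.14 rad, so it is against its stop. The dial still stands at 120°, and the other objects in view (dowel, offcut, jar, glue, driver) haven't moved.

```bash
python3 -c "
from cell import r
print(r.hand_in())"
```

```text
the job is handed in; nothing more can be done
None
```

I pushed the depth dial four clicks clockwise (from 40° to 120°), then pushed the lock lever over against its stop, moved the arm clear and handed the job in at about 20 s; nothing else in the close-up view had moved.

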